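# Load a tin into a sprung marking jig

## Task

Load the flat screw tin into the marking jig: press the jig's long thumb bar down with one fingertip so that the sprung stencil frame swings up, and while you keep it up push the tin along its lane with the other fingertip, under the frame and fully home against the back stop. Only then let the bar go, so that the frame closes flat on the tin's lid, and draw clear; the frame must not come down on the tin half-way (it would scrape the lid). The tin is only pushed, never picked up or tipped, and everything else on the bench is left where it is.

Things in the scene. Friction and masses are not known exactly. Their poses are not given: they have to be found in the camera images.
- jig: Fixed marking jig; its place and yaw vary. Dark steel plate 280 x 126 mm, top at z = 8 mm, x = -250 to +30 mm. Origin: on the table under the face of the back stop, mid-lane; x along the lane (tin goes to +x), y left, z up. Steel fences: inner faces at y = -36 and +36 mm, tops at z = 22 mm, x = -195 to 10 mm, splayed ends to x = -238 mm. Left of them lie hinge rod and the thumb bar.
- stop (a point): Foot of the back stop's face, mid-lane, on the plate's top (8 mm above the table); axes as the jig's. The stop is a steel block 14 mm thick, 94 mm wide, its top 28 mm above the table.
- hinge (a point): Hinge rod of the stencil frame, level with the frame's front edge: at x = -65, y = 55, z = 33 mm in the jig's frame. The rod is 9 mm thick, parallel to the lane, from x = -218 to 17 mm, in bearing blocks 41 mm high that reach from y = 46 to 66 mm; it and the left fence stay between the two fingertips while one presses the bar and the other stands in the lane.
- tin_mid (a point): Centre of the tin, 11 mm above its underside. Closed flat green painted tin, 97 long, 67 wide, 22 mm high, 0.1 to 0.19 kg, lying on the plate between the fences, length (its y axis) along the lane, its leading end short of the frame: centre 121 to 172 mm before the back stop's face. Home: leading end on the stop, centre 48.5 mm before its face, lid 30 mm above the table. The lid stays shut.
- thumb_bar (a point): Middle of the top of the thumb bar: dark steel, ribbed rubber top, 200 x 24 x 6 mm, parallel to the lane from x = -225 to -25 mm (jig frame), rigidly joined to the frame. Released: 35 mm above the table, y = 93 mm, outer edge sloping up 20 deg; fully down: about 18 mm, y = 90 mm, nearly level. Press anywhere (3 N starts it, 6 N holds it down); a fingertip can slide along it.
- frame_front (a point): Underside of the stencil frame at the middle of its front edge, x = -65 mm in the jig's frame. Steel plate 4 mm thick, 60 mm along the lane, 89 mm across, with a 34 x 39 mm window, lying over the last 65 mm of the lane. Shut and empty it slants down to the right into the lane and bars the tin; fully up its right edge is about 65 mm above the table.
- frame (a joint): Angle of the sprung stencil frame about the hinge rod, rad: 0 shut (at the start), 0.16 lying flat on the lid of the tin beneath it, 0.46 fully up (thumb bar fully down). Above about 0.22 it is clear of the tin. The spring shuts it when the bar is let go.
- marker: Marker pen lying right of the jig, 131 mm long, 17 mm thick. Bystander, loose; not to be moved. Origin: centre of its underside.
- jar_black: Small glass jar with black lid, 54 mm wide, 48 mm high, right of the jig's far end. Bystander, loose; not to be moved. Origin: centre of its underside.
- gasket_orange: Gasket ring, 50 mm wide, 9 mm high, behind the back stop. Bystander, loose; not to be moved. Origin: centre of its underside.
- spool_piece: Steel spool, 51 mm wide, 90 mm high, standing at the left. Bystander, loose; not to be moved. Origin: centre of its underside.
- tri_clamp_b: Pipe clamp lying at the near left, 67 x 98 x 18 mm. Bystander, loose; not to be moved. Origin: centre of its underside.
- ball_valve: Small ball valve with a lever, 40 x 130 x 62 mm, at the right. Bystander, loose; not to be moved. Origin: centre of its underside.
- wrench_13: Spanner lying at the right, 166 mm long, 8 mm high. Bystander, loose; not to be moved. Origin: centre of its underside.
Mind the look-alikes: they are no part of the job. Leave any blue look-alike of the part that bears tin_mid alone.

How it is judged:
By the outcome, as a careful person would: the job done as asked, in the order asked, and still so for the second after the job is handed in, with the robot touching nothing.
It also fails if it takes over 40 s, if anything falls off the work surface, if the arm or the gripper's body presses on something with over 40 N, if the wrist force passes 120 N, or if a joint passes its speed limit or range.

## Robot

A 6-joint arm with a two-finger parallel gripper is mounted at the origin on a cart in front of the work surface, level with it; the furniture and walls round the work are solid. World frame = base frame: x ahead of the robot, y to its left, z up, the work surface at z = 0. Lengths are in m, angles in rad, forces in N, time in s.
With the tool pointing down it reaches from about 0.35 to 0.975 m from the base axis. Payload 4.9 kg.
Tool frame: the origin (TCP) lies at the very end of the fingers, on their centre line; the grasp point (between the pads) lies 19 mm behind it; z points along the fingers, y is the line along which they close (so a half turn about z gives the same grasp; the last joint's range is limited). The gripper opens to 85 mm and grips with 20 to 120 N. Pads are 22 mm wide; open, the fingers measure 114 mm over their backs; the gripper's body (76 mm by 85 mm) begins 54 mm behind the grasp point. The pads swing forward as they close: fully open they stand 13 mm farther back than shut.
Start: joints at [-1.343, 0.053, 1.613, -0, 1.476, -0.119], TCP at [0.212, -0.588, 0.231] pointing down, gripper open.
Joint ranges: [-3.01, 3.01], [-1.01, 2.22], [0.06, 2.58], [-1.02, 4.17], [0.09, 2.62], [-3.14, 3.14]. Speed limits (rad/s): [2.57, 2.57, 3.14, 3.14, 3.14, 3.14].

## Interface

Orientations are given as a rotation vector (axis times angle).
In Python, from station import ctrl, imaging gives the robot as it stands.
- The arm moves only by the tool play_rows, never from a script. Its argument "series" is a list of rows, each a list of 3 entries, a list of its own where there are three numbers: the opening, from 0 (shut) to 1 (fully open), then the shift along the tool's x, y, z each as a share of 0.05 m, from -1 to 1, then the turn, a rotation vector about the tool's x, y, z each as a share of 8 degrees, from -1 to 1. In form: [[grip, [dx, dy, dz], [ax, ay, az]], ...]. A call has 1 to 8 rows; each row shifts and turns the commanded pose from where the row before left it, along the tool's axes as they then stand; what a row does not reach is not made up. A row lasts 1/8 s, in which the tool goes at most 62.5 mm and 10.7 degrees, less where a joint would pass 70% of its speed; a pose out of reach is approached as far as the arm can. A call with a number of a shift or a turn outside -1 to 1 is refused whole. A call with a gripper value outside its range is refused whole. The fingers move at their own pace and stop on an object; "force" is the grip in N (left out, the last holds). Time passes only in rows, so rows that do not move let the fingers close. It gives the time, the measured TCP pose, the force, the opening and the grip force at its end, in the units of the state.
- ctrl.get_obs(): the state, without advancing time (a new reading comes with each control period).
- imaging.get_image(name): name is "scene" or "top" or "wrist"; returns a dict with "color" (420x560x3 uint8, blue, green, red), "fx", "fy", "cx", "cy" (pixels), "extrinsics" (4x4, takes a point from world to camera coordinates); the wrist camera has in their place "hand_eye" (4x4, takes a point from camera to tool coordinates, whose origin is the TCP and whose axes are the flange's). Camera axes: x right, y down, z forward; pixel columns grow to the right and rows downward; lengths in m; the calibration is good to about 2 mm. A picture is of the moment at which its call begins: read the wrist's pose just before it. There is no depth.
- ctrl.finish_job(): hands the job in; it is judged then, once.
The state is a dict: "t": time; "q": joint angles; "dq": joint speeds; "effort": joint torques, N m; "tool_pos": TCP position; "tool_rot": TCP orientation; "contact_force": force on the tool from outside, world axes, zero at the start; "wrist_torque": the same for the moment, N m; "opening": finger opening in m; "grip_force": force on a finger pad.
Only numpy, scipy, OpenCV 4.12 (cv2) and the standard library are available. Lean on these libraries where they do the work, as an engineer would, in place of code of your own. Each camera call takes 0.05 s, during which the arm holds its last target. There are 200 camera calls.

## Working session

There is one attempt and no reset: what is moved stays moved. The work goes in short steps, Python scripts to look and compute and a tool call to move; the robot and the scene stay as the last step left them, time stands still between calls to the robot, and variables do not carry over. Pictures are saved under pics/ and viewed, at most 10 in all, crops included, and the job is handed in when it is done.

Besides the shell and the picture viewer there is one more tool, called after ">>>" by a JSON object that holds its "api" and its "payload", one argument or row to a line. play_rows: Moves the arm, as the interface text tells. Shift numbers are shares of 0.05 m and turn numbers shares of 8 degrees, none past 1 either way. Its arguments: {"type":"object","properties":{"series":{"type":"array"},"force":{"type":"number"}},"required":["series"]}

```bash
ls; mkdir -p pics; python3 - <<'E'
from station import ctrl, imaging
import cv2,pickle
o=ctrl.get_obs();print(o['t'],o['tool_pos'],o['tool_rot'],o['opening'])
d={}
for n in("top","scene"):
    m=imaging.get_image(n);d[n]=m;print(n,m['fx'],m['cx'],m['cy'],m['extrinsics'].round(3).tolist())
    cv2.imwrite(f'pics/{n}1.png',cv2.resize(m['color'],(800,600),interpolation=cv2.INTER_CUBIC))
pickle.dump(d,open('d1.pkl','wb'))
E
```

```text
pics
0.0 [ 0.21228539 -0.58717683  0.23003137] [-3.09241155e+00 -5.41697079e-01  1.75017250e-04] 0.08585581387901937
top 438.6565141737648 277.67500525882235 205.6340031291998 [[0.022, -1.0, 0.008, -0.044], [-0.981, -0.023, -0.195, 0.604], [0.195, -0.004, -0.981, 1.028], [0.0, 0.0, 0.0, 1.0]]
scene 463.76768681532155 283.23229442596477 201.6992198970924 [[-0.476, -0.879, -0.006, 0.257], [-0.469, 0.26, -0.844, 0.327], [0.743, -0.399, -0.537, 0.973], [0.0, 0.0, 0.0, 1.0]]
```

View pics/top1.png

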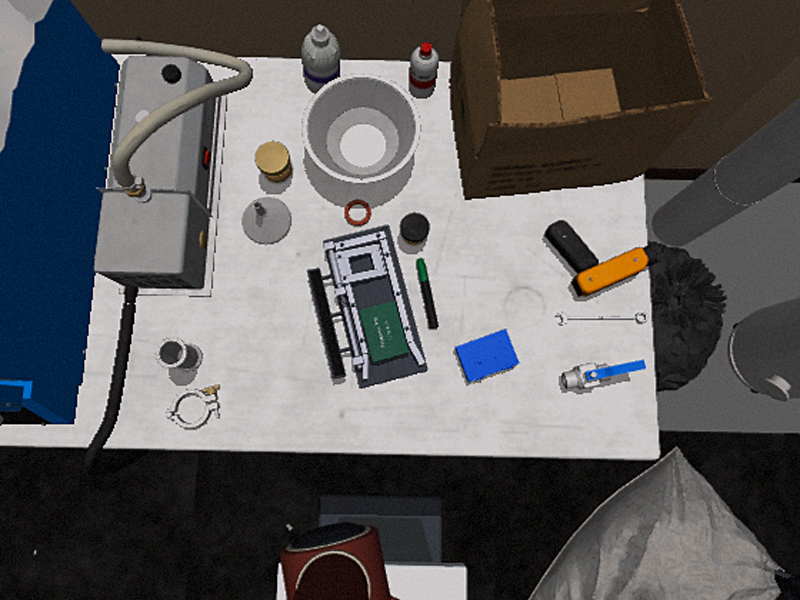

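View pics/scene1.png

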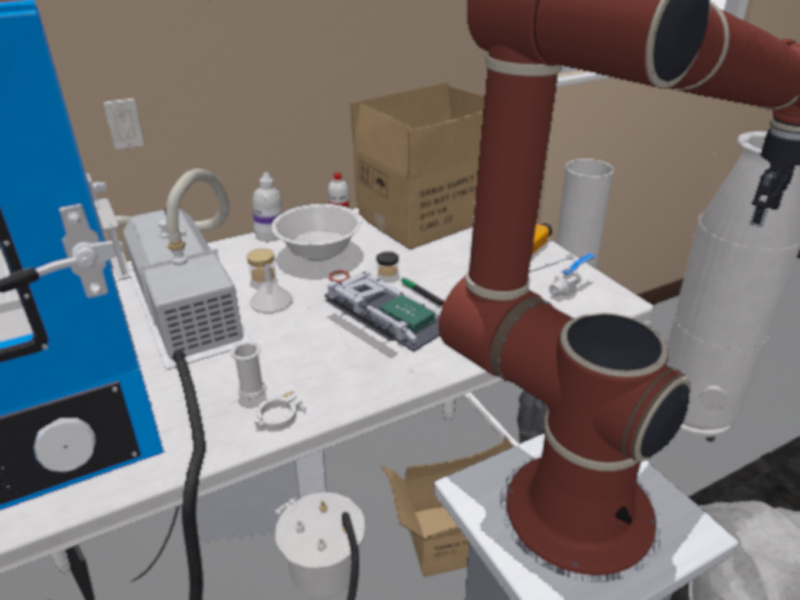

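The top view shows two candidates. The green tin is at (382,332), lying in the jig lane. The blue look-alike is at (487,355), on the open bench. The green one fits, being green and between the fences. Next I measure it and confirm with a crop.

```bash
cat >h.py <<'E'
import numpy as np,cv2
def ray(m,uv,z,E=None):
    E=m['extrinsics'] if E is None else E
    R=E[:3,:3];c=-R.T@E[:3,3]
    uv=np.atleast_2d(uv).astype(float)
    d=np.c_[(uv[:,0]-m['cx'])/m['fx'],(uv[:,1]-m['cy'])/m['fy'],np.ones(len(uv))]@R
    return c+d*((z-c[2])/d[:,2])[:,None]
def proj(m,p,E=None):
    E=m['extrinsics'] if E is None else E
    q=np.atleast_2d(p)@E[:3,:3].T+E[:3,3]
    return np.c_[q[:,0]/q[:,2]*m['fx']+m['cx'],q[:,1]/q[:,2]*m['fy']+m['cy']]
E
python3 - <<'E'
import pickle,cv2,numpy as np
from h import *
m=pickle.load(open('d1.pkl','rb'))['top'];c=m['color']
hsv=cv2.cvtColor(c,cv2.COLOR_BGR2HSV)
g=cv2.inRange(hsv,(60,80,30),(90,255,255));g[:, :245]=0;g[:,290:]=0;g[:200]=0
g=cv2.morphologyEx(g,cv2.MORPH_CLOSE,np.ones((7,7)))
cn=max(cv2.findContours(g,0,1)[0],key=cv2.contourArea)
P=ray(m,cn[:,0],.03)[:,:2]
r=cv2.minAreaRect((P*1000).astype(np.float32));print(r,cv2.boxPoints(r))
s=800/560
for n,p,z in[('plate near L',(362,387),.008),('plate near R',(426,372),.008),('plate far R',(388,225),.008),('barfarL',(308,270),.035),('barfarR',(320,268),.035),('barnearL',(333,379),.035),('barnearR',(344,376),.035)]:
    print(n,ray(m,np.array(p)/s,z).round(4))
x0,y0,w,h=205,150,105,125
cv2.imwrite('pics/crop1.png',cv2.resize(c[y0:y0+h,x0:x0+w],None,fx=4.8,fy=4.8,interpolation=cv2.INTER_CUBIC))
E
```

```text
((543.8531494140625, -8.11477279663086), (97.19059753417969, 67.44359588623047), 16.314102172851562) [[487.74194   10.598695]
 [506.687    -54.129364]
 [599.96436  -26.82824 ]
 [581.0193    37.89982 ]]
plate near L [[0.4463 0.0268 0.008 ]]
plate near R [[ 0.4752 -0.0859  0.008 ]]
plate far R [[ 0.7455 -0.0118  0.008 ]]
barfarL [[0.6498 0.1287 0.035 ]]
barfarR [[0.654  0.1074 0.035 ]]
barnearL [[0.4576 0.076  0.035 ]]
barnearR [[0.4631 0.0572 0.035 ]]
```

View pics/crop1.png

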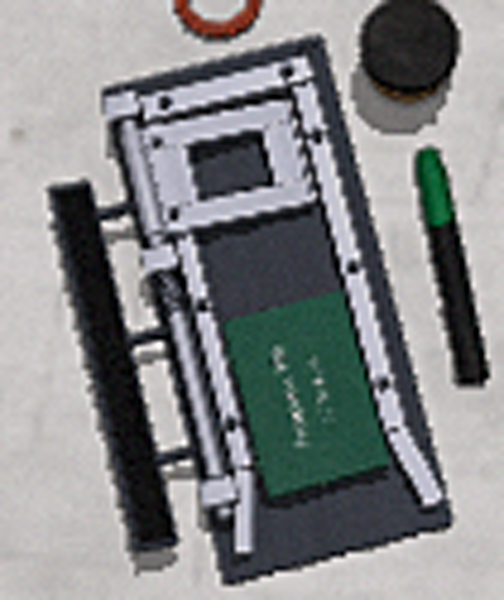

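The crop confirms it: the green tin lies between the fences at crop (305,395), short of the frame, with the thumb bar on the left at (110,370). The jig fit gives origin ≈ (0.701, 0.038), yaw ≈ 15.3° and the tin centre about 164 mm before the stop. I'll move above the start of the press, with the tool yawed 12° so that the bar finger leads.

>>> {"api": "play_rows", "payload": {
  "series": [
    [1, [0, 0, 0], [0, 0, 1]],
    [1, [0, 0, 0], [0, 0, 1]],
    [1, [0.5, -0.95, 0], [0, 0, 0]],
    [1, [0.5, -0.95, 0], [0, 0, 0]],
    [1, [0.5, -0.95, 0], [0, 0, 0]],
    [1, [0.5, -0.95, 0], [0, 0, 0]],
    [1, [0.5, -0.95, 0], [0, 0, 0]],
    [1, [0.5, -0.95, 0], [0, 0, 0]]
  ]
}}

```text
t: 1.1
tool_pos: [0.3431, -0.2915, 0.2309]
tool_rot: [-3.139, -0.105, 0.0]
contact_force: [0.8, 0.5, -0.2]
opening: 0.0853
grip_force: 0.0
```

>>> {"api": "play_rows", "payload": {
  "series": [
    [1, [0.5, -0.95, 0], [0, 0, 0]],
    [1, [0.5, -0.95, 0], [0, 0, 0]],
    [1, [0.5, -0.95, 0], [0, 0, 0]],
    [1, [0.5, -0.95, 0], [0, 0, 0]],
    [1, [0.5, -0.95, 0.3], [0, 0, 0]],
    [1, [0.5, -0.95, 0.5], [0, 0, 0]],
    [1, [0, 0, 0.5], [0, 0, 0]],
    [1, [0, 0, 0], [0, 0, 0]]
  ]
}}

```text
t: 2.1
tool_pos: [0.4714, 0.0021, 0.1635]
tool_rot: [-3.139, -0.108, 0.009]
contact_force: [0.2, 0.6, 0.3]
opening: 0.0852
grip_force: 0.0
```

```bash
cat >>h.py <<'E'
from scipy.spatial.transform import Rotation as Ro
O=np.array([.701,.038]);yaw=np.radians(15.3)
U=np.array([np.cos(yaw),np.sin(yaw)]);N=np.array([-U[1],U[0]])
def status(o,tgt=None):
    R=Ro.from_rotvec(o['tool_rot']).as_matrix();p=np.array(o['tool_pos'])
    d=p[:2]-O
    print('t',round(o['t'],2),'p',p.round(4),'jig',(d@U*1000).round(1),(d@N*1000).round(1),'head',np.degrees(np.arctan2(R[1,0],R[0,0])).round(1),'tz',R[:,2].round(3),'F',np.round(o['contact_force'],1))
    for s,n in((-1,'bar'),(1,'lane')):
        f=p+R@[0,s*.0497,-.013];e=f[:2]-O;print(n,(e@U*1000).round(1),(e@N*1000).round(1),(f[2]*1000).round(1))
    if tgt is not None:
        w=np.r_[O+tgt[0]*U+tgt[1]*N,tgt[2]]-p;print('shift shares',(R.T@w/.05).round(2))
E
python3 - <<'E'
from station import ctrl, imaging
from h import *
import pickle
o=ctrl.get_obs();status(o,(-.2235,.041,.13))
m=imaging.get_image('wrist');pickle.dump((o,m),open('w1.pkl','wb'));print(m['hand_eye'].round(3).tolist())
cv2.imwrite('pics/w1.png',m['color'])
E
```

```text
t 2.1 p [0.4714 0.0021 0.1635] jig -231.0 26.0 head 4.0 tz [-0.006  0.001 -1.   ] F [0.2 0.6 0.3]
bar -221.1 74.7 176.5
lane -240.7 -22.8 176.4
shift shares [ 0.09 -0.32  0.67]
[[-0.0, -0.965, -0.26, 0.066], [1.0, -0.0, 0.001, -0.0], [-0.001, -0.26, 0.965, -0.143], [0.0, 0.0, 0.0, 1.0]]
```

View pics/w1.png

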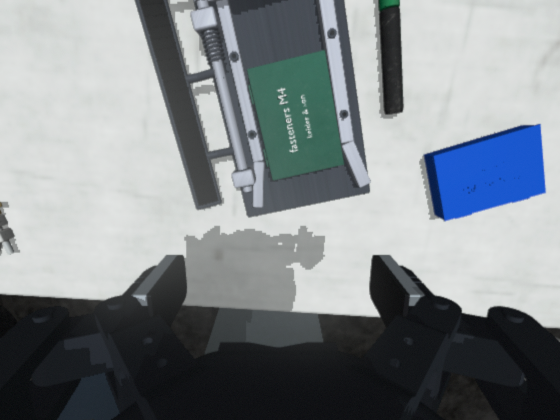

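The wrist view shows the green tin at (297,115), the bar's near end at (207,205), the plate's near corners at (249,215) and (368,190), and the open fingers near the bottom. I'll refine the positions from this picture.

```bash
python3 - <<'E'
from h import *
import pickle
o,m=pickle.load(open('w1.pkl','rb'));T=np.eye(4);T[:3,:3]=Ro.from_rotvec(o['tool_rot']).as_matrix();T[:3,3]=o['tool_pos']
E=np.linalg.inv(T@m['hand_eye'])
hsv=cv2.cvtColor(m['color'],cv2.COLOR_BGR2HSV);g=cv2.inRange(hsv,(60,80,30),(90,255,255));g[:,360:]=0
g=cv2.morphologyEx(g,cv2.MORPH_CLOSE,np.ones((9,9)))
cn=max(cv2.findContours(g,0,1)[0],key=cv2.contourArea)
r=cv2.minAreaRect((ray(m,cn[:,0],.03,E)[:,:2]*1000).astype(np.float32));print(r)
c=np.array(r[0])/1000-O;print('tin jig',c@U,c@N)
for n,p,z in[('plateL',(249,215),.008),('plateR',(368,190),.008),('bar end L',(196,208),.038),('bar end R',(219,205),.031),('barL top',(136,0),.038),('barR top',(168,0),.031)]:
    q=ray(m,p,z,E)[0];d=q[:2]-O;print(n,q.round(4),(d@U).round(4),(d@N).round(4))
E
```

```text
((543.3765869140625, -8.641319274902344), (95.55182647705078, 67.32723236083984), 16.686508178710938)
tin jig -0.16434421958615614 -0.0033956597563275627
plateL [0.4469 0.0297 0.008 ] -0.2473 0.0591
plateR [ 0.4809 -0.0868  0.008 ] -0.2452 -0.0623
bar end L [0.4594 0.0756 0.038 ] -0.2231 0.1
bar end R [0.4617 0.0561 0.031 ] -0.2261 0.0806
barL top [0.6213 0.121  0.038 ] -0.055 0.1011
barR top [0.6252 0.099  0.031 ] -0.057 0.0788
```

>>> {"api": "play_rows", "payload": {
  "series": [
    [1, [0.1, -0.3, 0.3], [0, 0, 0]],
    [1, [0, 0, 0.7], [0, 0, 0]],
    [1, [0, 0, 0.7], [0, 0, 0]],
    [1, [0, 0, 0.3], [0, 0, 0]],
    [1, [0, 0, 0], [0, 0, 0]]
  ]
}}

```text
t: 2.78
tool_pos: [0.4768, 0.0166, 0.0657]
tool_rot: [-3.139, -0.105, 0.003]
contact_force: [-0.0, -1.2, 0.5]
opening: 0.0855
grip_force: 0.0
```

```bash
python3 - <<'E'
from station import ctrl, imaging
from h import *
o=ctrl.get_obs();status(o,(-.2235,.041,.04))
m=imaging.get_image('wrist');cv2.imwrite('pics/w2.png',m['color'])
E
```

```text
t 2.77 p [0.4768 0.0166 0.0657] jig -221.9 38.5 head 3.8 tz [-0.002  0.    -1.   ] F [-0.  -1.2  0.5]
bar -212.0 87.2 78.7
lane -231.8 -10.2 78.6
shift shares [-0.04 -0.04  0.51]
```

View pics/w2.png

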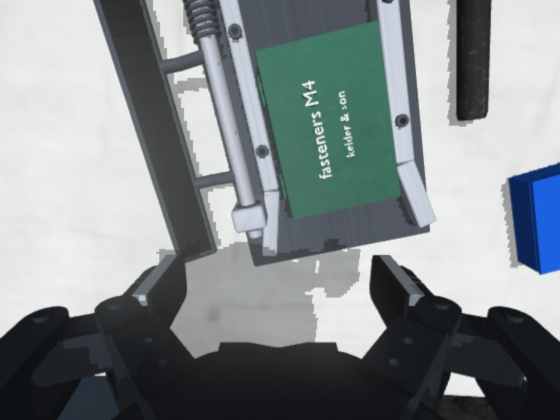

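The bar end at (195,255) sits ahead of the left finger and the tin's trailing edge at (340,210) is clear of the right finger. I'll descend gradually and watch the force.

>>> {"api": "play_rows", "payload": {
  "series": [
    [1, [-0.05, -0.06, 0.3], [0, 0, 0]],
    [1, [0, 0, 0.3], [0, 0, 0]],
    [1, [0, 0, 0.15], [0, 0, 0]],
    [1, [0, 0, 0], [0, 0, 0]]
  ]
}}

```text
t: 3.32
tool_pos: [0.4738, 0.0194, 0.0278]
tool_rot: [-3.139, -0.106, 0.003]
contact_force: [-0.6, -0.5, 0.7]
opening: 0.0857
grip_force: 0.0
```

>>> {"api": "play_rows", "payload": {
  "series": [
    [1, [0, 0, 0.1], [0, 0, 0]],
    [1, [0, 0, 0], [0, 0, 0]]
  ]
}}

```text
t: 3.58
tool_pos: [0.4745, 0.0193, 0.0237]
tool_rot: [-3.14, -0.106, 0.0]
contact_force: [-0.5, 1.0, 0.4]
opening: 0.0852
grip_force: 0.0
```

>>> {"api": "play_rows", "payload": {
  "series": [
    [1, [0, 0, 0.08], [0, 0, 0]],
    [1, [0, 0, 0], [0, 0, 0]]
  ]
}}

```text
t: 3.82
tool_pos: [0.4751, 0.0193, 0.0202]
tool_rot: [-3.14, -0.106, -0.002]
contact_force: [-0.1, -0.5, 1.7]
opening: 0.0853
grip_force: 1.0
```

```bash
python3 - <<'E'
from station import ctrl, imaging
from h import *
o=ctrl.get_obs();status(o,(-.2235,.041,.005))
m=imaging.get_image('wrist');cv2.imwrite('pics/w3.png',m['color'])
E
```

```text
t 3.83 p [0.4751 0.0193 0.0202] jig -222.8 41.6 head 3.9 tz [ 0.001  0.    -1.   ] F [-0.1 -0.5  1.7]
bar -213.0 90.3 33.2
lane -232.7 -7.1 33.1
shift shares [-0.01  0.01  0.3 ]
```

View pics/w3.png

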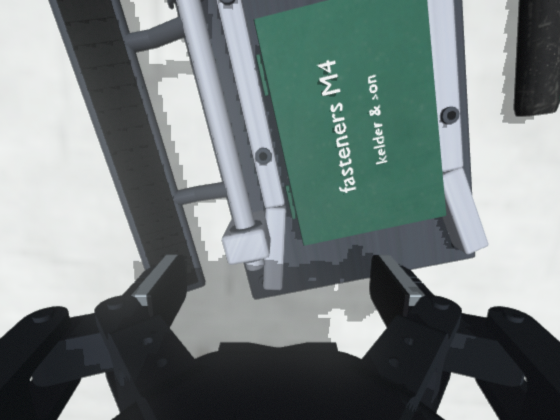

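The left finger is over the bar's near end at (165,270) and the right finger is behind the tin, whose trailing edge is at (370,230). Contact is beginning, so I press on.

>>> {"api": "play_rows", "payload": {
  "series": [
    [1, [0, 0, 0.08], [0, 0, 0]],
    [1, [0, 0, 0.06], [0, 0, 0]],
    [1, [0, 0, 0], [0, 0, 0]]
  ]
}}

```text
t: 4.25
tool_pos: [0.4752, 0.019, 0.0131]
tool_rot: [3.139, 0.106, 0.002]
contact_force: [1.7, -1.2, 3.5]
opening: 0.0851
grip_force: 1.9
```

>>> {"api": "play_rows", "payload": {
  "series": [
    [1, [0, 0, 0.08], [0, 0, 0]],
    [1, [0, 0, 0.06], [0, 0, 0]],
    [1, [0, 0, 0], [0, 0, 0]]
  ]
}}

```text
t: 4.62
tool_pos: [0.4755, 0.0185, 0.0064]
tool_rot: [3.138, 0.106, 0.002]
contact_force: [0.8, -4.0, 5.8]
opening: 0.0856
grip_force: 3.2
```

```bash
python3 - <<'E'
from station import ctrl, imaging
from h import *
o=ctrl.get_obs();status(o,(-.2235,.041,.004))
m=imaging.get_image('top');a=m['color'][140:290,200:330];cv2.imwrite('pics/t2.png',cv2.resize(a,None,fx=4,fy=4,interpolation=cv2.INTER_CUBIC))
E
```

```text
t 4.62 p [0.4755 0.0185 0.0064] jig -222.7 40.7 head 3.9 tz [ 0.002 -0.001 -1.   ] F [ 0.8 -4.   5.8]
bar -212.9 89.5 19.3
lane -232.5 -7.9 19.5
shift shares [-0.02 -0.    0.05]
```

View pics/t2.png

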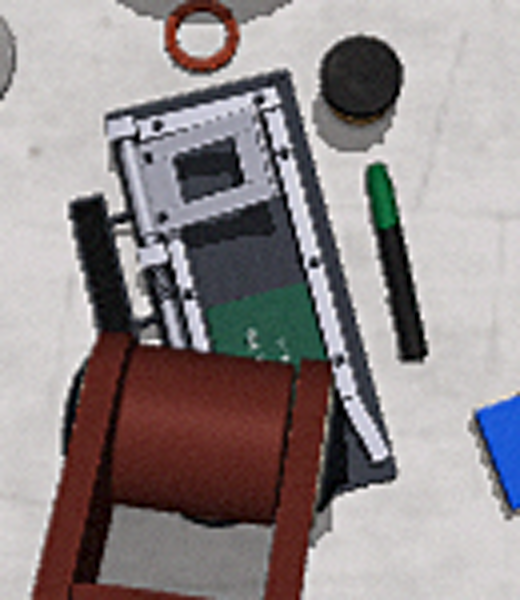

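The frame at (205,175) is up: it is shaded and casts a shadow on the lane at (230,225). I'll press to the stop for holding margin.

>>> {"api": "play_rows", "payload": {
  "series": [
    [1, [0, 0, 0.06], [0, 0, 0]],
    [1, [0, 0, 0], [0, 0, 0]]
  ]
}}

```text
t: 4.92
tool_pos: [0.4758, 0.0185, 0.0046]
tool_rot: [3.138, 0.107, 0.002]
contact_force: [-2.7, -4.4, 14.8]
opening: 0.0847
grip_force: 6.8
```

The bar is on its stop at about 15 N. Now I push along the lane while turning the tool back square to the jig.

>>> {"api": "play_rows", "payload": {
  "series": [
    [1, [0.08, -0.015, 0], [0, 0, -0.24]],
    [1, [0.08, -0.012, 0], [0, 0, -0.24]],
    [1, [0.08, -0.01, 0], [0, 0, -0.24]],
    [1, [0.08, -0.007, 0], [0, 0, -0.24]],
    [1, [0.08, -0.005, 0], [0, 0, -0.24]],
    [1, [0.08, -0.002, 0], [0, 0, -0.24]],
    [1, [0, 0, 0], [0, 0, 0]]
  ]
}}

```text
t: 5.8
tool_pos: [0.4964, 0.0257, 0.0039]
tool_rot: [-3.112, -0.423, 0.01]
contact_force: [-10.9, -1.3, 20.3]
opening: 0.0854
grip_force: 9.9
```

```bash
python3 - <<'E'
from station import ctrl, imaging
from h import *
o=ctrl.get_obs();status(o,(-.118,.041,.004))
E
```

```text
t 5.8 p [0.4964 0.0257 0.0039] jig -200.6 42.1 head 15.5 tz [-0.006  0.001 -1.   ] F [-10.9  -1.3  20.3]
bar -200.7 91.8 17.0
lane -200.4 -7.6 16.8
shift shares [ 1.65  0.03 -0.01]
```

>>> {"api": "play_rows", "payload": {
  "series": [
    [1, [0.1, 0.003, -0.01], [0, 0, 0]],
    [1, [0.1, 0.003, 0], [0, 0, 0]],
    [1, [0.1, 0.003, 0], [0, 0, 0]],
    [1, [0.1, 0.003, 0], [0, 0, 0]],
    [1, [0.1, 0.003, 0], [0, 0, 0]],
    [1, [0.1, 0.003, 0], [0, 0, 0]],
    [1, [0.1, 0.003, 0], [0, 0, 0]],
    [1, [0, 0, 0], [0, 0, 0]]
  ]
}}

```text
t: 6.8
tool_pos: [0.5298, 0.0344, 0.0041]
tool_rot: [-3.111, -0.423, 0.011]
contact_force: [-10.6, 1.1, 18.2]
opening: 0.085
grip_force: 9.4
```

```bash
python3 - <<'E'
from station import ctrl, imaging
from h import *
o=ctrl.get_obs();status(o,(-.118,.041,.004))
m=imaging.get_image('top');a=m['color'][140:290,200:330];cv2.imwrite('pics/t3.png',cv2.resize(a,None,fx=4,fy=4,interpolation=cv2.INTER_CUBIC))
E
```

```text
t 6.8 p [0.5298 0.0344 0.0041] jig -166.1 41.7 head 15.5 tz [-0.007  0.001 -1.   ] F [-10.6   1.1  18.2]
bar -166.1 91.4 17.2
lane -165.8 -8.0 16.9
shift shares [ 0.96  0.02 -0.01]
```

View pics/t3.png

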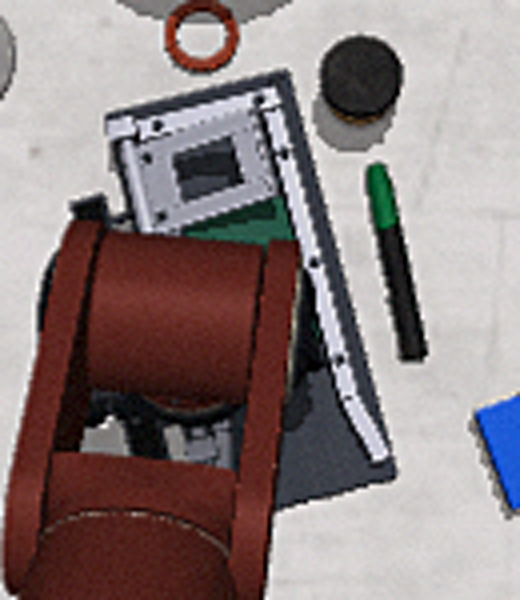

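The tin at (240,220) is just reaching under the raised frame. I'll keep pushing.

>>> {"api": "play_rows", "payload": {
  "series": [
    [1, [0.12, 0.003, 0], [0, 0, 0]],
    [1, [0.12, 0.003, 0], [0, 0, 0]],
    [1, [0.12, 0.003, 0], [0, 0, 0]],
    [1, [0.12, 0.003, 0], [0, 0, 0]],
    [1, [0.12, 0.003, 0], [0, 0, 0]],
    [1, [0.12, 0.003, 0], [0, 0, 0]],
    [1, [0.12, 0.003, 0], [0, 0, 0]],
    [1, [0, 0, 0], [0, 0, 0]]
  ]
}}

```text
t: 7.85
tool_pos: [0.5708, 0.0446, 0.0043]
tool_rot: [-3.111, -0.422, 0.01]
contact_force: [-9.8, 0.2, 18.0]
opening: 0.0853
grip_force: 9.4
```

>>> {"api": "play_rows", "payload": {
  "series": [
    [1, [0.1, 0, 0], [0, 0, 0]],
    [1, [0.05, 0, 0], [0, 0, 0]],
    [1, [0.04, 0, 0], [0, 0, 0]],
    [1, [0, 0, 0], [0, 0, 0]]
  ]
}}

```text
t: 8.35
tool_pos: [0.5777, 0.0464, 0.0041]
tool_rot: [-3.111, -0.425, 0.02]
contact_force: [-17.9, -3.1, 24.4]
opening: 0.0857
grip_force: 12.3
```

```bash
python3 - <<'E'
from station import ctrl, imaging
from h import *
o=ctrl.get_obs();status(o,(-.108,.041,.004))
E
```

```text
t 8.35 p [0.5777 0.0464 0.0041] jig -116.7 40.7 head 15.6 tz [-0.013 -0.    -1.   ] F [-17.9  -3.1  24.4]
bar -116.8 90.3 17.3
lane -116.3 -9.1 17.0
shift shares [ 0.17 -0.01  0.  ]
```

>>> {"api": "play_rows", "payload": {
  "series": [
    [1, [0.05, 0, 0], [0, 0, 0]],
    [1, [0, 0, 0], [0, 0, 0]]
  ]
}}

```text
t: 8.6
tool_pos: [0.5821, 0.0476, 0.0044]
tool_rot: [-3.111, -0.423, 0.011]
contact_force: [-11.6, -1.3, 18.8]
opening: 0.0853
grip_force: 9.6
```

```bash
python3 - <<'E'
from station import ctrl, imaging
from h import *
o=ctrl.get_obs();status(o,(-.108,.041,.004))
m=imaging.get_image('wrist');cv2.imwrite('pics/w4.png',m['color'])
import pickle;pickle.dump((o,m),open('w4.pkl','wb'))
E
```

```text
t 8.6 p [0.5821 0.0476 0.0044] jig -112.2 40.6 head 15.5 tz [-0.007  0.001 -1.   ] F [-11.6  -1.3  18.8]
bar -112.3 90.3 17.5
lane -112.0 -9.1 17.3
shift shares [ 0.08 -0.01  0.01]
```

View pics/w4.png

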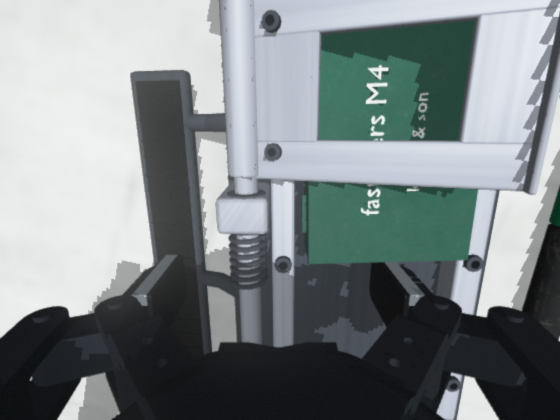

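The frame is up and the tin is under it, with its trailing edge at about row 263 and the right finger against it at (380,262). The finger moved on 4.5 mm and the force fell back, so the tin may not be home yet.

```bash
python3 - <<'E'
from h import *
import pickle
o,m=pickle.load(open('w4.pkl','rb'));T=np.eye(4);T[:3,:3]=Ro.from_rotvec(o['tool_rot']).as_matrix();T[:3,3]=o['tool_pos']
E=np.linalg.inv(T@m['hand_eye'])
for p,z in[((310,264),.03),((465,261),.03),((135,72),.018),((188,71),.018)]:
    d=ray(m,p,z,E)[0][:2]-O;print(p,(d@U).round(4),(d@N).round(4))
E
```

```text
(310, 264) -0.1016 0.0271
(465, 261) -0.0999 -0.037
(135, 72) -0.0261 0.0963
(188, 71) -0.0257 0.0756
```

>>> {"api": "play_rows", "payload": {
  "series": [
    [1, [0.05, 0, 0], [0, 0, 0]],
    [1, [0, 0, 0], [0, 0, 0]]
  ]
}}

```text
t: 8.9
tool_pos: [0.584, 0.0481, 0.0043]
tool_rot: [-3.111, -0.423, 0.013]
contact_force: [-13.1, -1.0, 19.8]
opening: 0.0857
grip_force: 10.2
```

>>> {"api": "play_rows", "payload": {
  "series": [
    [1, [0.05, 0, 0], [0, 0, 0]],
    [1, [0, 0, 0], [0, 0, 0]]
  ]
}}

```text
t: 9.15
tool_pos: [0.5866, 0.0488, 0.0044]
tool_rot: [-3.111, -0.422, 0.012]
contact_force: [-12.0, -0.9, 19.7]
opening: 0.0857
grip_force: 10.6
```

>>> {"api": "play_rows", "payload": {
  "series": [
    [1, [0.04, 0, 0], [0, 0, 0]],
    [1, [0, 0, 0], [0, 0, 0]]
  ]
}}

```text
t: 9.4
tool_pos: [0.5867, 0.0489, 0.0043]
tool_rot: [-3.111, -0.423, 0.021]
contact_force: [-19.6, -3.0, 26.7]
opening: 0.0857
grip_force: 13.8
```

>>> {"api": "play_rows", "payload": {
  "series": [
    [1, [0.04, 0, 0], [0, 0, 0]],
    [1, [0, 0, 0], [0, 0, 0]]
  ]
}}

```text
t: 9.65
tool_pos: [0.5866, 0.0489, 0.0042]
tool_rot: [-3.112, -0.423, 0.029]
contact_force: [-25.8, -4.9, 31.4]
opening: 0.0854
grip_force: 17.0
```

The force now rises with no motion, so the tin is hard on the stop (trailing end ≈ -96 mm). I'll back the pusher off a little with the bar still held, then lift.

>>> {"api": "play_rows", "payload": {
  "series": [
    [1, [-0.08, 0, 0], [0, 0, 0]],
    [1, [-0.1, 0, 0], [0, 0, 0]],
    [1, [-0.1, 0, 0], [0, 0, 0]],
    [1, [0, 0, 0], [0, 0, 0]]
  ]
}}

```text
t: 10.15
tool_pos: [0.5813, 0.0464, 0.005]
tool_rot: [-3.112, -0.419, -0.007]
contact_force: [2.5, 1.8, 8.3]
opening: 0.0852
grip_force: 4.0
```

```bash
python3 - <<'E'
from station import ctrl, imaging
from h import *
o=ctrl.get_obs();status(o)
m=imaging.get_image('wrist')
T=np.eye(4);T[:3,:3]=Ro.from_rotvec(o['tool_rot']).as_matrix();T[:3,3]=o['tool_pos']
E=np.linalg.inv(T@m['hand_eye'])
hsv=cv2.cvtColor(m['color'],cv2.COLOR_BGR2HSV);g=cv2.inRange(hsv,(60,80,30),(90,255,255))
for c in(320,340,360,440,455):
    r=np.where(g[:330,c])[0].max();d=ray(m,(c,r),.03,E)[0][:2]-O;print(c,r,(d@U).round(4),(d@N).round(4))
E
```

```text
t 10.15 p [0.5813 0.0464 0.005 ] jig -113.3 39.7 head 15.3 tz [ 0.004  0.002 -1.   ] F [2.5 1.8 8.3]
bar -113.3 89.4 18.0
lane -113.3 -10.0 18.0
320 248 -0.0961 0.0223
340 248 -0.0961 0.014
360 247 -0.0956 0.0058
440 245 -0.0947 -0.0271
455 245 -0.0947 -0.0332
```

The trailing edge is at about -96 mm and square, so the tin is home. I'll let the bar up smoothly and draw clear.

>>> {"api": "play_rows", "payload": {
  "series": [
    [1, [0, 0, -0.08], [0, 0, 0]],
    [1, [0, 0, -0.08], [0, 0, 0]],
    [1, [0, 0, -0.08], [0, 0, 0]],
    [1, [0, 0, -0.1], [0, 0, 0]],
    [1, [0, 0, -0.3], [0, 0, 0]],
    [1, [0, 0, -0.7], [0, 0, 0]],
    [1, [0, 0, -0.9], [0, 0, 0]],
    [1, [0, 0, -0.9], [0, 0, 0]]
  ]
}}

```text
t: 11.2
tool_pos: [0.5789, 0.0455, 0.1619]
tool_rot: [3.113, 0.421, -0.001]
contact_force: [0.9, 0.5, 0.5]
opening: 0.0854
grip_force: 0.0
```

>>> {"api": "play_rows", "payload": {
  "series": [
    [1, [-0.5, 0.5, -0.5], [0, 0, 0]],
    [1, [-0.9, 0.8, 0], [0, 0, 0]],
    [1, [-0.5, 0.9, 0], [0, 0, 0]],
    [1, [0, 0.9, 0], [0, 0, 0]],
    [1, [0, 0.9, 0], [0, 0, 0]],
    [1, [0, 0.9, 0], [0, 0, 0]],
    [1, [0, 0.5, 0], [0, 0, 0]],
    [1, [0, 0, 0], [0, 0, 0]]
  ]
}}

```text
t: 12.2
tool_pos: [0.5594, -0.2408, 0.1853]
tool_rot: [-3.113, -0.418, 0.001]
contact_force: [-0.0, -0.0, -0.2]
opening: 0.0852
grip_force: 0.0
```

```bash
python3 - <<'E'
from station import ctrl, imaging
from h import *
status(ctrl.get_obs())
m=imaging.get_image('top');a=m['color'][140:290,200:380];cv2.imwrite('pics/t5.png',cv2.resize(a,None,fx=4,fy=4,interpolation=cv2.INTER_CUBIC))
E
```

```text
t 12.2 p [ 0.5594 -0.2408  0.1853] jig -210.1 -231.6 head 15.3 tz [-0.001  0.    -1.   ] F [-0.  -0.  -0.2]
bar -210.1 -181.9 198.4
lane -210.1 -281.3 198.3
```

View pics/t5.png

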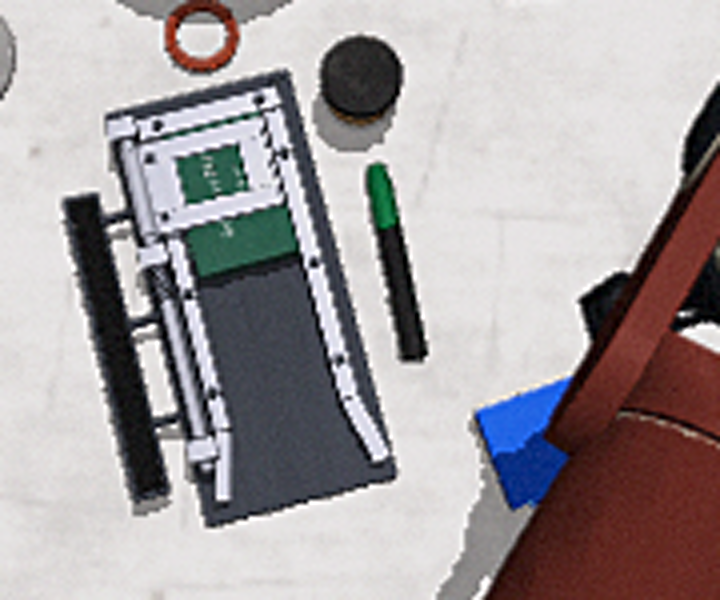

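The tin at (215,200) is home against the stop, with green visible right up to the stop at (215,125). The frame lies on the lid, the bar is released and the bystanders in view are unmoved.

```bash
python3 -c "
from station import ctrl
print(ctrl.finish_job())"
```

```text
the job is handed in; nothing more can be done
None
```

The green tin is home against the back stop with the stencil frame closed on its lid, the arm is drawn clear, and the job was handed in after about 12 s of robot time; no verdict came back.

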